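Shut the dust box and hold its suction gate open at the mark

TASK

The carved tile is in the dust box, ready to be sucked clean: first shut the box's lid fully down, then pull the red knob of the spring-return suction gate out until its red pointer stands beside the green clip on the scale. Keep hold of the knob and finish while still holding it there (the gate springs back if let go), with the lid shut, the tile in the box and the other things on the bench left where they lie.

Things in the scene. Friction and masses are not known exactly. Their poses are not given: they have to be found in the camera images.
- dust_box: Plywood box fixed to the bench, 190 (x) x 240 (y) x 100 mm high, open-topped under its lid, walls and floor 6 mm. Origin: centre of its underside on the bench; x points to its hinge side (away from the robot when unturned), z up; it may be turned about z. The suction gate is built on at its -y side.
- lid (a joint): Hinge of the lid, rad: 0 is fully shut, positive is raised (1.3 at most). Starts part open, between 0.5 and 0.95. A stiff hinge: the lid stays where it is left; 1 to 4 N down at its front edge moves it.
- lid_hinge (a point): Point on the lid's hinge axis, at x +95, y 0, z +100 mm of dust_box; the axis runs along dust_box's y. The lid is an oak frame with a clear window, 190 x 240 x 8 mm; its underside passes through the axis, so shut its upper face is 108 mm above the bench.
- lid_tab (a point): Centre of the upper face of the yellow tab (60 mm wide, sticking 26 mm out beyond the lid's front edge, 8 mm thick) on the middle of the lid's front (robot-side) edge, 202 mm from the hinge axis. Moves with the lid.
- gate (a joint): Slide of the suction gate, m: 0 is fully in (where the spring keeps it at the start), positive is pulled out along dust_box's -x, 0.10 at the stop. The spring pulls it back with about 3 N at 0 and 10 N at 0.075.
- gate_housing (a point): Middle of the top of the gate's grey housing, 95 (x) x 84 (y) x 52 mm high, behind the knob, at x +112, y -195 mm of dust_box; in front of it runs a dark steel track 29 mm high, out to x -120 mm; a black pipe leaves it to +x.
- pull_knob (a point): Centre of the top of the red upright round knob on the gate's steel blade, 24 mm across, 73 mm tall, its foot 37 mm and its top 110 mm above the bench; moves with the gate. With the gate in it stands at x 0, y -195 mm of dust_box.
- pointer (a point): Tip of the thin red pointer that sticks out from the gate blade to the -y side, over the white scale; it is level along x with the knob's axis and moves with it, 53 mm above the bench.
- mark: Green clip, 16 mm long along the slide, on the white scale strip beside the track (48 mm high; the clip's top is 57 mm above the bench). Fixed, set anew each time 30 to 75 mm out from the pointer's rest. Origin: middle of the clip's length; axes parallel to dust_box's. The pointer is at the mark when it stands within the clip's length.
- carving: Carved wooden tile 100 x 100 x 14 mm lying loose on the box's floor; origin at the centre of its underside.
- mallet: Wooden carver's mallet lying left of the box, head 110 x 70 x 65 mm, handle towards its -x, 265 mm long in all; leave alone.
- gouge: Gouge with an orange handle, 220 x 22 x 22 mm, lying right of the gate; leave alone.
- pencil: Blue pencil 175 x 9 x 8 mm lying in front of the box; leave alone.
- wax_tin: Round tin, 70 mm across, 45 mm high, behind the box; leave alone.
- brush: Wooden bench brush, 170 x 30 x 48 mm, bristles down, behind the box; leave alone.
- panel: Carved panel 220 x 160 x 18 mm lying at the left of the bench; leave alone.
Not all that is in view belongs to the job. Leave any blue or white look-alike of the carving alone.

How it is judged:
By the outcome, as a careful person would: the job done as asked, in the order asked, and still so for the second after the job is handed in, while the arm keeps its last pose, push and grip.
It also fails if it takes over 48 s, if anything falls off the work surface, if the arm or the gripper's body presses on something with over 40 N, if the wrist force passes 120 N, or if a joint passes its speed limit or range.

ROBOT

A 7-joint arm with a two-finger parallel gripper is mounted at the origin on the work surface. World frame = base frame: x ahead of the robot, y to its left, z up, the work surface at z = 0. Lengths are in mm, angles in rad, forces in N, time in s.
With the tool pointing down it reaches from about 400 to 750 mm from the base axis. Payload 19.5 kg.
Tool frame: the origin (TCP) lies at the centre of the arm's flange, where the gripper is bolted on; the fingertips stand 173 mm ahead of it and the grasp point (between the pads) lies 155 mm ahead of it; x points along the fingers, y is the direction in which the jaws open and shut, and the axes are right-handed (so a half turn about x gives the same grasp; the last joint's range is limited). The gripper opens to 85 mm and grips with 20 to 120 N. Pads are 22 mm wide; open, the fingers measure 114 mm over their backs; the gripper's body (76 mm by 85 mm) begins 54 mm behind the grasp point. The pads swing forward as they close: fully open they stand 13 mm farther back than shut.
Start: joints at [1.301, 0.707, -0.028, 1.485, 0.022, 0.951, -0.075], TCP at [129.853, -560.137, 404.668] pointing down, gripper open.
Joint ranges: [-2.71, 2.71], [-0.32, 2.16], [-1.57, 1.52], [0, 2.45], [-1.46, 4.6], [0, 2.02], [-2.83, 2.83]. Speed limits (rad/s): [1.89, 1.89, 2.57, 2.57, 3.01, 3.01, 3.01].

INTERFACE

Orientations are given as a unit quaternion [w, x, y, z].
In Python, from cell import get_state, cams, job gives the robot as it stands.
- The arm moves only by the tool servo_tool, never from a script. Its argument "increments" is one flat list of numbers, 4 for each row, row after row: the shift along the tool's x, y, z in mm, then the turn about the tool's x in degrees. In form: [tx, ty, tz, yaw, tx, ty, tz, yaw, ...]. A call has 1 to 8 rows; each row is the pose to reach, as a shift and turn from the pose commanded when the call began, along the tool's axes at that moment; what a row does not reach only later rows make up. A row lasts 1/12 s, in which the tool goes at most 41.7 mm and 7.16 degrees, less where a joint would pass 70% of its speed; a pose out of reach is approached as far as the arm can. A call with a gripper value outside its range is refused whole. "hand" is the opening, from -1 (shut) to 1 (fully open), set as the call begins (left out, the last holds). The fingers move at their own pace and stop on an object; the grip force is fixed at half the most. Time passes only in rows, so rows that repeat a pose let the fingers close. It gives the time, the measured TCP pose, the force and the opening at its end, in the units of the state.
- get_state(): the state, without advancing time (a new reading comes with each control period).
- cams.read_camera(name): name is "scene" or "top" or "wrist"; returns a dict with "image" (480x640x3 uint8, blue, green, red), "K" (3x3 intrinsics, pixels), "dist" ([k1, k2, p1, p2, k3] as OpenCV has them; the pictures are not rectified), "rvec" (rotation vector, rad) and "tvec" (3), from world to camera coordinates, as OpenCV has them; the wrist camera has in their place "T_tool_cam" (4x4, takes a point from camera to tool coordinates, whose origin is the TCP and whose axes are the tool frame's). Camera axes: x right, y down, z forward; pixel columns grow to the right and rows downward; lengths in mm; the calibration is good to about 2 mm. A picture is of the moment at which its call begins: read the wrist's pose just before it. There is no depth.
- job.hand_in(): hands the job in, once; it reports no verdict.
The state is a dict: "clock": time; "joints": joint angles; "qd": joint speeds; "joint_efforts": joint torques, N m; "position": TCP position; "ee_rot": TCP orientation; "contact_force": force on the tool from outside, world axes, zero at the start; "torque": the same for the moment, N m; "grip_width": opening from 0.0 (shut) to 1.0 (fully open).
Only numpy, scipy, OpenCV 4.12 (cv2) and the standard library are available. Lean on these libraries where they do the work, as an engineer would, in place of code of your own. Each camera call takes 0.05 s, during which the arm holds its last target. There are 200 camera calls.

## Working session

There is one attempt and no reset: what is moved stays moved. The work goes in short steps, Python scripts to look and compute and a tool call to move; the robot and the scene stay as the last step left them, time stands still between calls to the robot, and variables do not carry over. Pictures are saved under pics/ and viewed, about 8 in all and at most 12, crops included, and the job is handed in when it is done.

Besides the shell and the picture viewer there is one more tool, called after "Call:" by a JSON object that holds its "fn" and its "kwargs", one argument or row to a line. servo_tool: Moves the arm, as the interface text tells. Its arguments: {"type":"object","properties":{"increments":{"type":"array"},"hand":{"type":"number"}},"required":["increments"]}

```bash
mkdir -p pics; ls
cat > h.py <<'E'
import numpy as np, cv2
from cell import get_state, cams, job
def ray(c,u,v):
    p=cv2.undistortPoints(np.array([[[u,v]]],float),c["K"],c["dist"])[0,0]
    R=cv2.Rodrigues(np.array(c["rvec"],float))[0]; t=np.array(c["tvec"],float).ravel()
    return -R.T@t, R.T@np.array([p[0],p[1],1.])
def onz(c,u,v,z):
    o,d=ray(c,u,v); return o+d*(z-o[2])/d[2]
def proj(c,P):
    return cv2.projectPoints(np.array(P,float).reshape(-1,1,3),np.array(c["rvec"],float),np.array(c["tvec"],float),c["K"],c["dist"])[0].reshape(-1,2)
def arr(c):
    return {k:(np.array(v) if k!="image" else v) for k,v in c.items()}
def mask(im,lo,hi,minA=15):
    h=cv2.cvtColor(im,cv2.COLOR_BGR2HSV); m=cv2.inRange(h,lo,hi)
    n,l,s,ce=cv2.connectedComponentsWithStats(m)
    return [(s[i].tolist(),ce[i].round(1).tolist()) for i in range(1,n) if s[i][4]>=minA],m
E
python3 - <<'E'
from h import *
for n in("top","scene"):
    c=arr(cams.read_camera(n)); cv2.imwrite(f"pics/{n}0.png",c["image"]); import pickle; pickle.dump(c,open(n+".pkl","wb"))
    o,_=ray(c,320,240); print(n,o)
    for nm,lo,hi in(("red",(0,150,80),(6,255,255)),("red2",(174,150,80),(180,255,255)),("yel",(22,130,100),(35,255,255)),("grn",(45,100,50),(85,255,255))):
        for b in mask(c["image"],lo,hi)[0]: print(nm,b)
print(get_state())
E
```

```text
pics
top [ 328.42112481  171.27562254 1207.44555595]
red ([264, 60, 13, 28, 219], [270.3, 73.1])
red ([472, 197, 17, 10, 90], [478.4, 201.4])
red ([466, 205, 10, 7, 46], [469.7, 207.8])
yel ([383, 217, 34, 14, 385], [399.0, 223.4])
grn ([631, 150, 9, 54, 337], [636.1, 175.4])
grn ([496, 220, 12, 9, 82], [501.7, 224.3])
scene [1390.61446701  374.95119009 1151.03073718]
red ([161, 239, 26, 27, 227], [178.9, 251.7])
red ([350, 380, 15, 32, 341], [357.0, 394.9])
yel ([252, 185, 30, 15, 357], [266.3, 192.2])
yel ([213, 341, 16, 13, 50], [220.5, 348.9])
grn ([0, 206, 34, 76, 1350], [13.2, 241.0])
grn ([158, 234, 11, 10, 72], [162.5, 238.3])
{'clock': 0.1, 'joints': array([ 1.30135708,  0.70704318, -0.02762545,  1.48490059,  0.02195797,
        0.95091331, -0.07551425]), 'qd': array([ 1.40448450e-03, -2.52112369e-04,  8.25831372e-04, -7.74352440e-04,
       -9.70559517e-05, -1.26656576e-03, -1.71914770e-03]), 'joint_efforts': array([ 2.31945443e-03, -8.84290552e+01,  1.23687945e+00, -2.36452353e+01,
        1.70287845e-02,  5.17208828e-03,  8.48819946e-05]), 'position': array([ 129.82290879, -560.09937432,  404.2848266 ]), 'ee_rot': array([-0.07999296, -0.70249396, -0.08067138,  0.70256351]), 'contact_force': array([0.05136097, 0.53000921, 0.13036767]), 'torque': array([ 0.02630524, -0.03535179, -0.00644684]), 'grip_width': 0.9966706634765738}
```

View pics/top0.png

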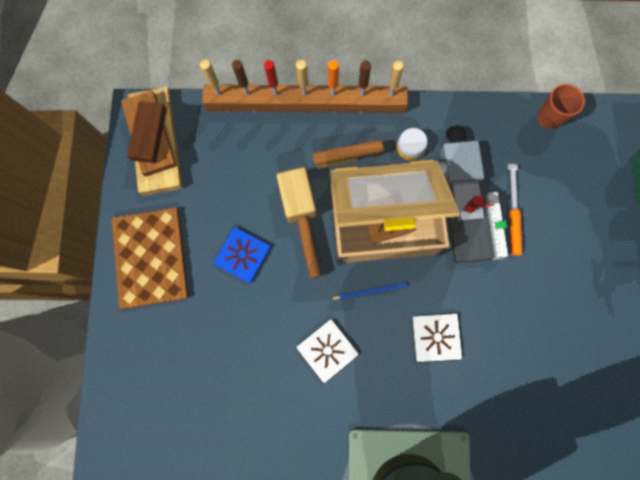

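View pics/scene0.png

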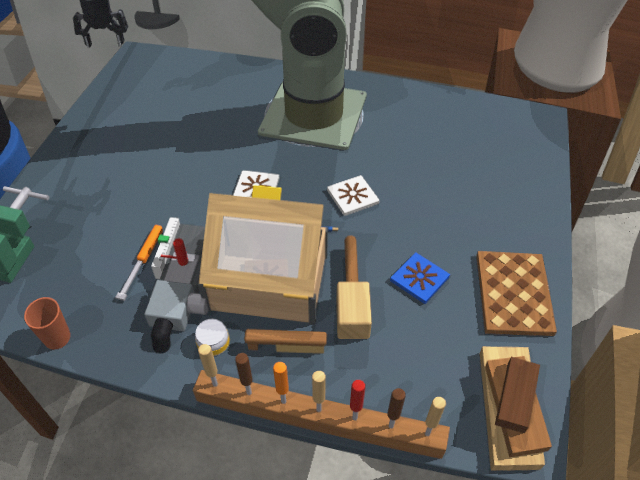

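Top view: box around (395,210), lid part open with yellow tab at (399,223). The gate is on the right with the knob near (474,204) and the green clip at (502,224). The scene view agrees. The red, yellow and green things in the tool rack are decoys. Next is an enlarged crop.

Run:
```python
from h import *; import pickle
t=pickle.load(open("top.pkl","rb")); s=pickle.load(open("scene.pkl","rb"))
a=cv2.resize(t["image"][150:270,320:530],None,fx=3.8,fy=3.8,interpolation=cv2.INTER_CUBIC)
cv2.imwrite("pics/crop_t.png",a)
b=cv2.resize(s["image"][180:360,110:340],None,fx=3.3,fy=3.3,interpolation=cv2.INTER_CUBIC)
cv2.imwrite("pics/crop_s.png",b)
def tri(p,q):
    o,d=ray(t,*p);e,f=ray(s,*q);A=np.stack([d,-f],1);k=np.linalg.lstsq(A,e-o,rcond=None)[0]
    P,Q=o+k[0]*d,e+k[1]*f; return (P+Q)/2,np.linalg.norm(P-Q)
print("clip",tri((501.7,224.3),(162.5,238.3)),onz(t,501.7,224.3,57),onz(s,162.5,238.3,55))
print("tab",tri((399,223.4),(266.3,192.2)))
for x in((478.4,201.4),(482,201)): print("knobtop",onz(t,*x,110))
```

```text
clip (array([ 593.85229231, -207.34052383,   58.17430804]), np.float64(0.05207742376158534)) [ 594.13066054 -207.75428313   57.        ] [ 591.53955394 -209.00305801   55.        ]
tab (array([551.99324611,  46.58634359, 232.43913774]), np.float64(1.6683363282820634))
knobtop [ 632.31664513 -141.80590501  110.        ]
knobtop [ 633.36333451 -149.69746893  110.        ]
```

View pics/crop_t.png

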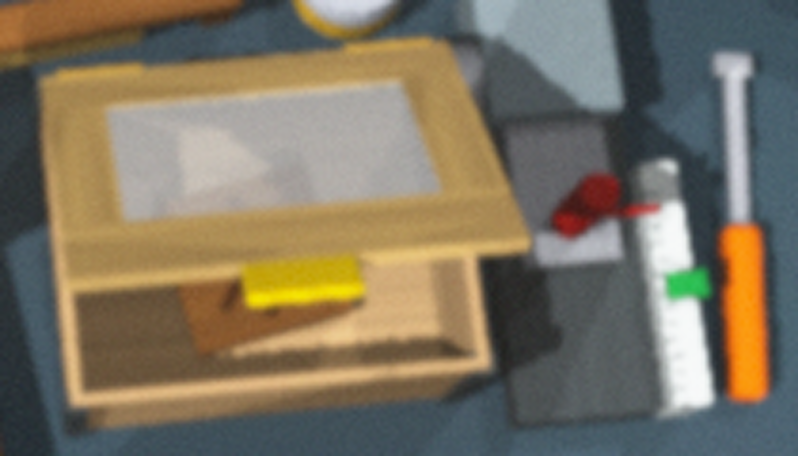

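View pics/crop_s.png

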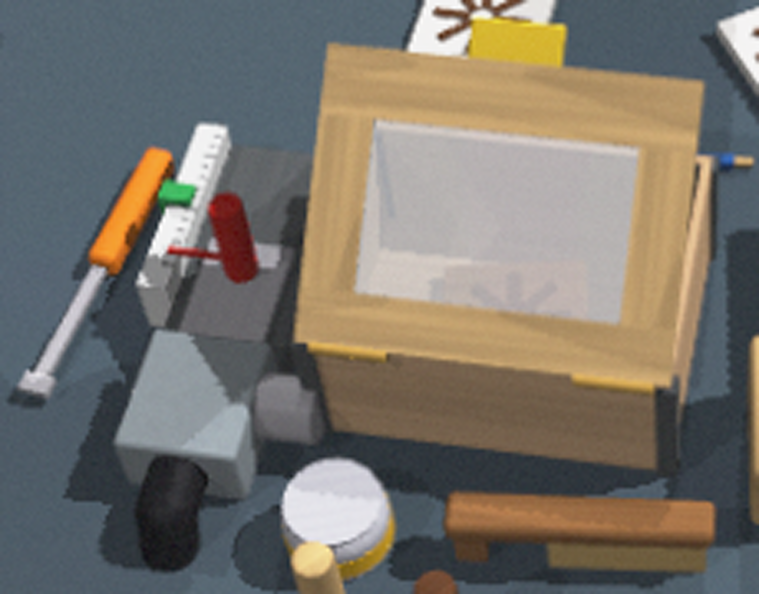

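Crops: knob top centre (478.2,200) in top and (179,241) in scene, pointer tip (493.2,205) in top, clip (501.7,224.3). The box's front rim runs (339.7,256.6)–(449.5,246.8). A brown tile lies in the box. The blue and white tiles outside are the look-alikes.

```bash
cat >> h.py <<'E'
def toolR(s): 
    w,x,y,z=s["ee_rot"]; from scipy.spatial.transform import Rotation as Ro
    return Ro.from_quat([x,y,z,w]).as_matrix()
E
python3 - <<'E'
from h import *; import pickle
t=pickle.load(open("top.pkl","rb")); s=pickle.load(open("scene.pkl","rb"))
L,R=onz(t,339.7,256.6,100),onz(t,449.5,246.8,100); v=L-R; print("front",L,R,np.linalg.norm(v),"yaw",np.degrees(np.arctan2(-v[0],v[1])))
hl,hr=onz(t,331,170.5,106),onz(t,437.1,161,106); v=hl-hr; print("hinge",hl,hr,np.linalg.norm(v),"yaw",np.degrees(np.arctan2(-v[0],v[1])))
k=onz(t,478.2,200,110);print("knob",k,onz(s,179.1,241.5,110)); p=onz(t,493.2,205,53);print("ptr",p,"scene",onz(s,110+168/3.3,180+250/3.3,53))
q=onz(t,501.7,224.3,57)
# strip edges yaw
a,b=onz(t,320+672/3.8,150+200/3.8,48),onz(t,320+706/3.8,150+405/3.8,48);d=a-b;print("strip yaw",np.degrees(np.arctan2(d[1],d[0])),a,b)
st=get_state();print(toolR(st).round(3),st["position"])
for yaw in(np.radians(5),np.radians(8),np.radians(11)):
    ax=np.array([np.cos(yaw),np.sin(yaw)]);ay=np.array([-ax[1],ax[0]])
    print("pull",(p-q)[:2]@ax,(k-q)[:2]@ax,"box from knob",k[:2]+195*ay,"from front",((L+R)/2)[:2]+95*ax,"hinge-9",((hl+hr)/2)[:2]-95*ax)
E
```

```text
front [506.02578701 159.27766314 100.        ] [532.08458855 -78.38212591 100.        ] 239.08416190129492 yaw 6.257342378887037
hinge [699.15483551 181.79760328 106.        ] [725.15022575 -54.58933625 106.        ] 237.81199611361913 yaw 6.275580641859922
knob [ 635.47868269 -141.4888142   110.        ] [ 630.87829391 -139.64090699  110.        ]
ptr [ 640.1571688  -191.67490184   53.        ] scene [ 639.24517395 -192.57674005   53.        ]
strip yaw 6.666733363380327 [ 647.31064817 -201.88696769   48.        ] [ 521.53927392 -216.58768141   48.        ]
[[-0.     0.226 -0.974]
 [ 0.001 -0.974 -0.226]
 [-1.    -0.001 -0.   ]] [ 129.82290879 -560.09937432  404.2848266 ]
pull 47.25277392077742 46.96609660459178 box from knob [618.48331285  52.76915192] from front [613.6936841   48.72756418] hinge-9 [617.51403432  55.32433796]
pull 47.81639880245707 50.16799683716548 box from knob [608.339928   51.6134592] from front [613.13065431  53.66921321] hinge-9 [618.0770641   50.38268893]
pull 48.24896225869631 53.232390077543215 box from knob [598.27092859  49.92848657] from front [612.30977021  58.57462318] hinge-9 [618.89794821  45.47727896]
```

Box yaw is about 6.3°, centre about (615,51), pull about 47.5 mm, lid angle about 0.7. All of these match the given sizes. I'll close the jaws and travel to above the tab.

Call:
{"fn": "servo_tool", "kwargs": {
  "increments": [-45, 0, 0, 6.6, -45, -70, -76, 6.6, -45, -495, -540, 6.6, -45, -495, -540, 6.6, -45, -495, -540, 6.6, -45, -495, -540, 6.6, -45, -495, -540, 6.6, -45, -495, -540, 6.6],
  "hand": -1
}}

```text
clock: 0.77
position: [295.3, -317.8, 448.4]
ee_rot: [-0.04, -0.706, -0.04, 0.706]
contact_force: [1.7, -0.2, 0.6]
grip_width: 0.001
```

Call:
{"fn": "servo_tool", "kwargs": {
  "increments": [0, -325, -285, 0, 0, -325, -285, 0, 0, -325, -285, 0, 0, -325, -285, 0, 0, -325, -285, 0, 0, -325, -285, 0, 0, -325, -285, 0, 0, -325, -285, 0]
}}

```text
clock: 1.43
position: [485.7, -43.7, 448.4]
ee_rot: [-0.04, -0.706, -0.04, 0.706]
contact_force: [0.4, -1.0, 0.1]
grip_width: -0.002
```

Call:
{"fn": "servo_tool", "kwargs": {
  "increments": [0, -92, -84, 0, 0, -92, -84, 0, 0, -92, -84, 0, 0, -92, -84, 0]
}}

```text
clock: 1.77
position: [560.3, 61.7, 447.2]
ee_rot: [-0.041, -0.706, -0.044, 0.706]
contact_force: [-2.6, 1.7, -0.9]
grip_width: 0.002
```

Run:
```python
from h import *
c=arr(cams.read_camera("top")); cv2.imwrite("pics/t1.png",c["image"][120:280,280:540].repeat(3,0).repeat(3,1))
s=get_state();print(s["clock"],s["position"],toolR(s).round(3),s["contact_force"])
```

```text
1.8167 [559.06248182  58.36367737 447.29915809] [[-0.001  0.117 -0.993]
 [ 0.001 -0.993 -0.117]
 [-1.    -0.001  0.001]] [-0.58050951 -1.74869683 -0.17350661]
```

Call:
{"fn": "servo_tool", "kwargs": {
  "increments": [0, 13, 16, 0, 8, 13, 12, 0, 16, 13, 10, 0, 24, 13, 10, 0, 32, 13, 10, 0, 40, 13, 12, 0, 48, 13, 16, 0, 56, 13, 20, 0]
}}

```text
clock: 2.48
position: [539.5, 40.0, 391.5]
ee_rot: [-0.04, -0.706, -0.04, 0.706]
contact_force: [0.3, -0.1, 1.8]
grip_width: -0.001
```

Call:
{"fn": "servo_tool", "kwargs": {
  "increments": [12, 0, 6, 0, 24, 0, 12, 0, 36, 0, 17, 0, 48, 0, 21, 0, 60, 0, 25, 0, 72, 0, 28, 0, 84, 0, 30, 0, 95, 0, 31, 0]
}}

```text
clock: 3.15
position: [508.4, 36.4, 296.3]
ee_rot: [-0.04, -0.706, -0.04, 0.706]
contact_force: [-0.5, 0.2, 1.1]
grip_width: 0.002
```

Tip at z 123. Now slowly down to 108, slightly past.

Call:
{"fn": "servo_tool", "kwargs": {
  "increments": [4, 0, 0, 0, 8, 0, 0, 0, 11, 0, 0, 0, 13, 0, 0, 0, 14, 0, 0, 0, 15, 0, 0, 0, 16, 0, 0, 0, 16, 0, 0, 0]
}}

```text
clock: 3.82
position: [508.9, 36.4, 281.5]
ee_rot: [0.04, 0.706, 0.04, -0.706]
contact_force: [0.7, -0.6, -0.9]
grip_width: -0.0
```

Call:
{"fn": "servo_tool", "kwargs": {
  "increments": [0.5, 0, 0, 0, 1, 0, 0, 0, 1.5, 0, 0, 0, 2, 0, 0, 0, 2, 0, 0, 0]
}}

```text
clock: 4.23
position: [508.8, 36.4, 281.0]
ee_rot: [0.04, 0.707, 0.04, -0.705]
contact_force: [-9.4, 0.0, 37.9]
grip_width: -0.001
```

Hard stop at 38 N with the tip at 108, so the lid is shut. Lifting and going over to the knob with the jaws opening.

Call:
{"fn": "servo_tool", "kwargs": {
  "increments": [-22, 0, 0, 0, -50, 0, 0, 0, -50, 30, -16, 0, -50, 65, -35, 0, -50, 100, -54, 0, -50, 130, -70, 0, -50, 155, -84, 0, -50, 170, -92, 0]
}}

```text
clock: 4.9
position: [620.3, -125.4, 329.3]
ee_rot: [0.039, 0.706, 0.038, -0.706]
contact_force: [0.3, -0.2, -0.2]
grip_width: 0.002
```

Call:
{"fn": "servo_tool", "kwargs": {
  "increments": [0, 12, -6, 0, 0, 20, -10, 0, 0, 22, -12, 0, 0, 22, -12, 0, 0, 22, -12, 0],
  "hand": 1
}}

```text
clock: 5.32
position: [633.6, -142.1, 329.4]
ee_rot: [-0.04, -0.706, -0.04, 0.706]
contact_force: [0.0, 0.7, 0.2]
grip_width: 0.71
```

Run:
```python
from h import *
s=get_state(); w=arr(cams.read_camera("wrist")); t=arr(cams.read_camera("top"))
print(s["clock"],s["position"],toolR(s).round(3),s["contact_force"],s["grip_width"])
cv2.imwrite("pics/m.png",np.hstack([cv2.resize(w["image"],(400,300)),cv2.resize(t["image"][120:285,320:540],(400,300))]))
R=toolR(s)@w["T_tool_cam"][:3,:3]; o=s["position"]+toolR(s)@w["T_tool_cam"][:3,3]
for nm,lo,hi in(("red",(0,150,60),(6,255,255)),("red2",(174,150,60),(180,255,255)),("grn",(45,100,50),(85,255,255))):
    for b in mask(w["image"],lo,hi,40)[0]: print(nm,b)
```

```text
5.3167 [ 633.6497252  -142.13558686  329.39236174] [[-0.     0.113 -0.994]
 [ 0.    -0.994 -0.113]
 [-1.    -0.     0.   ]] [0.00137556 0.6918102  0.21643154] 0.7099361105739674
red ([297, 220, 98, 69, 2645], [325.1, 253.1])
grn ([411, 283, 10, 19, 66], [415.6, 291.7])
grn ([385, 293, 11, 24, 239], [390.3, 304.7])
```

View pics/m.png

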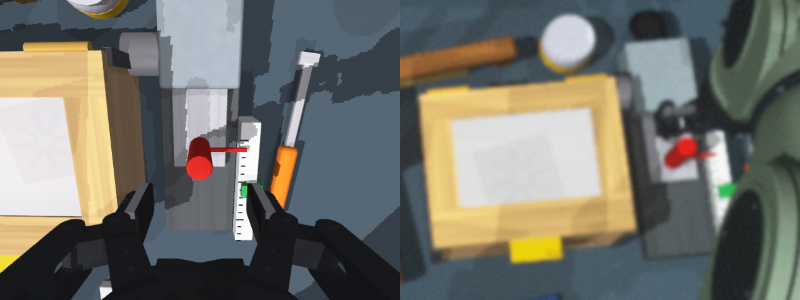

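Lid is flat shut with the tab at the front rim. Knob top at wrist pixel ~(318,267), pointer tip ~(395,238); the clip is partly hidden by a finger.

```bash
cat >> h.py <<'E'
def wz(s,w,u,v,z):
    p=cv2.undistortPoints(np.array([[[u,v]]],float),w["K"],w["dist"])[0,0]; T=w["T_tool_cam"]; R=toolR(s)
    o=s["position"]+R@T[:3,3]; d=R@T[:3,:3]@np.array([p[0],p[1],1.]); return o+d*(z-o[2])/d[2]
ax=np.array([np.cos(np.radians(6.3)),np.sin(np.radians(6.3))])
E
python3 - <<'E'
from h import *
s=get_state(); w=arr(cams.read_camera("wrist"))
k=wz(s,w,318,267,110);p=wz(s,w,395,238,53);print("knob",k,"ptr",p,"ptr-knob along",(p-k)[:2]@ax)
i=w["image"]
_,m=mask(i,(45,100,50),(85,255,255)); ys,xs=np.nonzero(m[270:340,370:440]); print(ys.min()+270,ys.max()+270)
# tool-frame shift needed
R=toolR(s); print("tool shift",R.T@(np.array([k[0],k[1],329])-s["position"]), s["grip_width"])
q=np.array([594.1,-207.8]); print("pull est",(p[:2]-q)@ax, "clip ends wrist",[(p[:2]-wz(s,w,391,y,57)[:2])@ax for y in (293,317)])
E
```

```text
knob [ 634.36362584 -140.90431678  110.        ] ptr [ 640.10795208 -193.00777762   53.        ] ptr-knob along -0.007901389542563031
283 316
tool shift [ 0.57671228 -1.01450132 -0.82545582] 0.8752118997725505
pull est 47.35332233585356 clip ends wrist [np.float64(39.0918046927898), np.float64(57.838462582744235)]
```

All agree: pull about 48 mm. Descending over the knob.

Call:
{"fn": "servo_tool", "kwargs": {
  "increments": [12, -1, -1, 0, 26, -1, -1, 0, 40, -1, -1, 0, 54, -1, -1, 0, 68, -1, -1, 0, 80, -1, -1, 0, 86, -1, -1, 0, 86, -1, -1, 0]
}}

```text
clock: 6.13
position: [634.4, -141.4, 241.9]
ee_rot: [-0.04, -0.705, -0.04, 0.707]
contact_force: [0.4, 0.3, 0.0]
grip_width: 1.004
```

Call:
{"fn": "servo_tool", "kwargs": {
  "increments": [0, 0, 0, 0, 0, 0, 0, 0, 0, 0, 0, 0, 0, 0, 0, 0, 0, 0, 0, 0, 0, 0, 0, 0, 0, 0, 0, 0, 0, 0, 0, 0],
  "hand": -1
}}

```text
clock: 6.8
position: [634.7, -141.4, 244.0]
ee_rot: [0.04, 0.706, 0.04, -0.706]
contact_force: [-2.3, 2.8, 6.6]
grip_width: 0.262
```

Call:
{"fn": "servo_tool", "kwargs": {
  "increments": [0, 0, 5, 0, 0, 0, 12, 0, 0, 0, 20, 0, 0, 0, 28, 0, 0, 0, 36, 0, 0, 0, 42, 0, 0, 0, 46, 0, 0, 0, 48, 0]
}}

```text
clock: 7.47
position: [587.2, -146.6, 244.0]
ee_rot: [0.04, 0.707, 0.04, -0.705]
contact_force: [8.0, 3.1, 0.2]
grip_width: 0.266
```

Call:
{"fn": "servo_tool", "kwargs": {
  "increments": [0, 0, 0, 0, 0, 0, 0, 0, 0, 0, 0, 0]
}}

```text
clock: 7.72
position: [587.6, -146.6, 244.0]
ee_rot: [0.04, 0.707, 0.04, -0.705]
contact_force: [5.8, 3.6, 1.4]
grip_width: 0.268
```

Run:
```python
from h import *
s=get_state(); w=arr(cams.read_camera("wrist")); t=arr(cams.read_camera("top")); c=arr(cams.read_camera("scene"))
print(s["clock"],s["position"],s["contact_force"],s["grip_width"])
z=lambda i,f=4:cv2.resize(i,(400,300),interpolation=cv2.INTER_CUBIC)
cv2.imwrite("pics/p.png",np.vstack([np.hstack([z(w["image"]),z(t["image"][180:255,440:540])]),np.hstack([z(c["image"][215:290,120:220]),z(c["image"][120:345,60:360])])]))
for nm,im in(("t",t["image"]),("s",c["image"]),("w",w["image"])):
  for n,lo,hi in(("red",(0,150,60),(6,255,255)),("red2",(174,150,60),(180,255,255)),("grn",(45,100,50),(85,255,255))):
    for b in mask(im,lo,hi,8)[0]: print(nm,n,b)
```

```text
7.7167 [ 587.57263182 -146.56836248  243.99735727] [5.80578039 3.60730663 1.43197616] 0.2679638659504961
t red ([264, 60, 13, 28, 218], [270.2, 73.0])
t red ([470, 224, 14, 8, 39], [476.8, 227.6])
t grn ([634, 150, 6, 15, 56], [637.3, 156.9])
s red ([169, 223, 24, 26, 181], [183.9, 236.6])
s red ([350, 380, 15, 32, 342], [356.9, 394.8])
s grn ([0, 206, 22, 75, 784], [7.6, 240.1])
s grn ([20, 215, 5, 4, 8], [22.4, 216.6])
s grn ([22, 229, 4, 5, 9], [23.4, 230.9])
s grn ([158, 234, 11, 11, 71], [162.5, 238.4])
s grn ([16, 236, 11, 10, 41], [20.8, 240.7])
s grn ([21, 247, 6, 8, 14], [23.3, 251.1])
s grn ([16, 262, 5, 3, 8], [18.1, 263.4])
w red ([285, 262, 71, 134, 7257], [319.8, 332.4])
w red ([366, 288, 57, 11, 578], [394.3, 292.7])
w grn ([420, 269, 58, 48, 2043], [449.3, 296.7])
```

View pics/p.png

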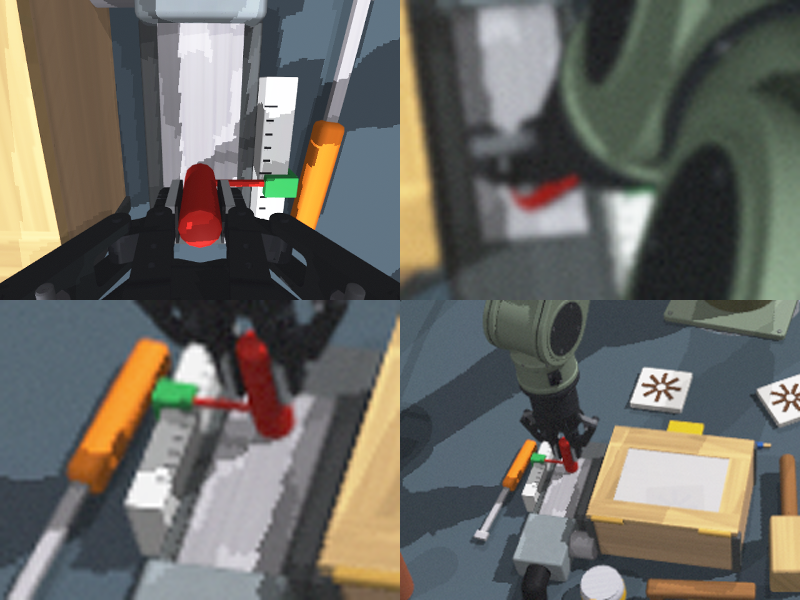

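Knob held; the pointer (wrist (366–422, ~293)) ends at the clip (422–477, 282–316). The lid is shut. Checking the numbers before handing in.

Run:
```python
from h import *
s=get_state(); w=arr(cams.read_camera("wrist")); c=arr(cams.read_camera("scene"))
p=wz(s,w,421,294,53)[:2]; print("ptr wrist",p, "knob moved ptr", (np.array([640.1,-192.5])-p)@ax)
_,m=mask(w["image"],(45,100,50),(85,255,255))
for x in(435,450,465):
    ys=np.nonzero(m[:,x])[0]; ys=ys[ys>250]; a,b=[wz(s,w,x,y,57)[:2] for y in(ys.min(),ys.max())]
    print(x,ys.min(),ys.max(),"ptr inside by",(a-p)@ax,(p-b)@ax)
q=onz(c,162.5,238.4,56)[:2]; r=onz(c,168.3,240.5,53)[:2]; print("scene ptr-clip",(r-q)@ax)
print(s["clock"],s["contact_force"])
cv2.imwrite("pics/z.png",cv2.resize(w["image"][240:340,350:500],None,fx=5,fy=5))
```

```text
ptr wrist [ 591.52021631 -193.60190647] knob moved ptr 48.40732515525216
435 280 315 ptr inside by 8.667750978619683 8.785563717324594
450 280 315 ptr inside by 8.6711767342197 8.796502630227724
465 272 316 ptr inside by 12.527316135948025 9.326195383180268
scene ptr-clip 1.8753239935364954
7.8667 [6.99012506 2.99043984 1.06601492]
```

View pics/z.png

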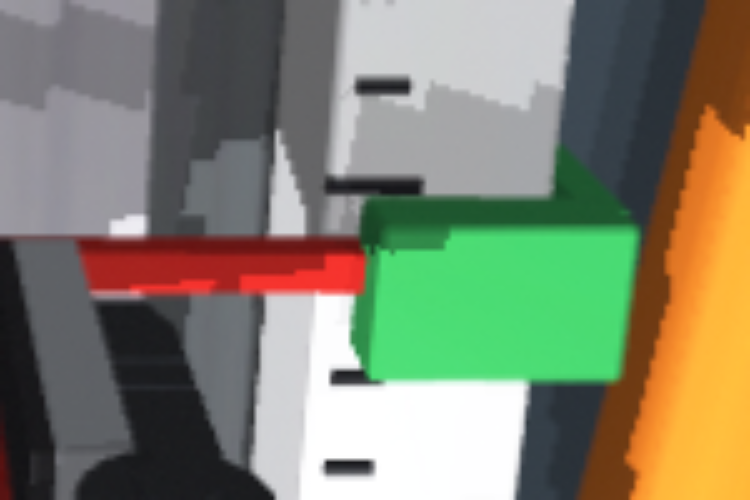

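Counting only the clip's lit top face (rows 285–316), the pointer stands about 1.5 mm short of its middle; the scene view gives 1.9 mm. A small trim, then hand in.

Call:
{"fn": "servo_tool", "kwargs": {
  "increments": [0, 0, 1.5, 0, 0, 0, 1.5, 0, 0, 0, 1.5, 0, 0, 0, 1.5, 0]
}}

```text
clock: 8.3
position: [586.1, -146.7, 244.0]
ee_rot: [0.04, 0.707, 0.04, -0.705]
contact_force: [6.8, 3.2, 1.4]
grip_width: 0.262
```

Run:
```python
from h import *
s=get_state(); w=arr(cams.read_camera("wrist"))
print(s["clock"],s["position"],s["contact_force"],s["grip_width"])
print([b for b in mask(w["image"],(0,150,60),(6,255,255),100)[0]],[b for b in mask(w["image"],(45,100,50),(85,255,255),100)[0]])
job.hand_in()
```

```text
8.3 [ 586.11506527 -146.68123228  244.03424233] [6.75273439 3.1777463  1.43503836] 0.2615768060303088
[([285, 262, 71, 134, 7249], [319.8, 332.4]), ([366, 288, 57, 11, 588], [394.3, 292.7])] [([421, 266, 58, 48, 2053], [449.7, 293.7])]
the job is handed in; nothing more can be done
```

I shut the lid first, then pulled the red knob out about 49 mm. I handed the job in at 8.3 s on the robot clock, still gripping the knob with the pointer at the green clip.

- **Lid:** I pushed it down by the yellow tab to a hard stop. The fingertip ended at about 108 mm, the lid's shut height, with about 38 N on the fingers. Later pictures showed the lid flat.
- **Pointer:** The wrist and scene views put it 1.3–1.9 mm short of the clip's middle, well inside the 16 mm clip. I then pulled it 1.5 mm further, and the last wrist picture showed the matching small shift.
- **Hold:** The knob did not slip in the grip, and the sideways load on the wrist was about 7 N, in line with the spring.
- **Other things:** I touched nothing else on the bench. I did not measure the other items' positions again after moving.

No check failed. An automatic estimate from the green colour first put the pointer dead centre. It had counted the clip's dark side face, so I corrected for that before the last 1.5 mm.

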